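# Take the left-hand nut off a salvaged alternator

### The job

Unscrew the big hexagon nut from the shaft of the alternator standing on the bench - its thread is left-handed, so it comes undone clockwise seen from above - and lay it flat in the empty compartment of the parts tray without dropping it. Do not force the thread: let the nut rise as it turns, never pull it hard or turn it hard the wrong way while it is screwed on, and once it is free lift it off instead of driving it round against the stop. Leave the loose parts and tools around it where they are.

Things in the scene. Friction and masses are not known exactly. Their poses are not given: they have to be found in the camera images.
- nut_center (a point): centre (half-way up, on the axis) of the plain steel hexagon nut on the upright shaft above the ribbed pulley; 38 mm across flats, 44 across corners, 26 high, open through the middle, 0.13 kg. z is its axis (up); x points square out of a flat, so a flat faces every 60 degrees from x. The pulley's top is 16 to 21 mm below the nut's underside: fingertips may reach a little below the nut
- nut: the same nut; origin at its underside's centre. Screwed on it has about 1 mm of sideways play. It rises 20 mm per full clockwise turn (3.2 mm per rad). It comes free after 1.8 to 3.5 rad of turning, unmarked, different each time: until then it cannot be lifted (feel with a gentle pull), then it lifts off freely (30 mm up clears the shaft); about 0.5 rad further on it meets a hard stop
- shaft: the fixed shaft end on the alternator's axis, with a coarse left-hand thread; origin 158 mm above the bench, z up, tip 24 mm above the origin, inside the nut. A spring collar on it (30 mm diameter) presses up under the nut with about 8 N at the start and lets go after 7 mm of rise, so the nut is stiff to turn: up to about 0.3 N m
- alternator: the alternator, fixed upright on the bench with its shaft up: aluminium drum 132 mm in diameter and 106 mm high in a black cup, two mounting ears opposite each other reaching 99 mm from the axis at 70 to 100 mm height, a dark ribbed pulley 62 mm in diameter on top (112 to 142 mm above the bench). Origin on the axis at bench level, y towards an ear
- tray: grey open steel parts tray, fixed, 150 mm (its x) by 250 mm (its y) and 35 mm high, walls and floor 5 mm; a divider across its middle (along x) makes two equal compartments of about 140 by 118 mm. Origin under its centre
- tray_empty (a point): centre of the inner floor of the empty compartment (on the tray's +y side); axes as the tray's
- bearing: ball bearing ring, 47 mm diameter, 14 mm high, in the other compartment of the tray; leave alone
- small_nut: small dark hexagon nut, 24 mm across flats, in the other compartment of the tray; leave alone
- wrench: steel wrench, 200 mm, lying on the bench; leave alone
- screwdriver: screwdriver, 200 mm, lying on the bench; leave alone
- spare_pulley: spare ribbed pulley, 62 mm diameter, 30 mm high, on the bench; leave alone
Mind the look-alikes: they are no part of the job. What is shaped like the nut but green or orange is not meant.

How it is judged:
On the way:
1. the nut is off: held in the fingers, clear above the shaft end (z of nut_center in the frame of shaft above 0.038 m and contact force between the fingers and anything else above 0.5 N), for 0.1 s.
At the end, for the whole second after the job is handed in: the nut lies flat (within 0.15 rad) on the floor of the empty tray compartment, released and at rest (x of nut_center in the frame of tray_empty between -0.056 and 0.056 m and y of nut_center in the frame of tray_empty between -0.046 and 0.046 m and z of nut_center in the frame of tray_empty below 0.017 m and angle between nut_center's own z axis and vertical below 0.15 rad and linear speed of nut below 0.02 m/s); the robot touches nothing.
It fails at once if the thread is forced: more than 30 N between nut and shaft (contact force between nut and shaft above 30 N).
It fails at once if the nut is dropped or thrown: faster than 0.7 m/s while not held (linear speed of nut above 0.7 m/s and contact force between the fingers and nut below 0.1 N).
It fails at once if a bystander is moved more than 30 mm (distance of any of bearing, small_nut, wrench, screwdriver, spare_pulley from where it was at the start of the episode above 0.03 m).
It also fails if it takes over 72 s, if anything falls off the work surface, if the arm or the gripper's body presses on something with over 40 N, if the wrist force passes 120 N, or if a joint passes its speed limit or range.

### The arm

A 7-joint arm with a two-finger parallel gripper is mounted at the origin on the work surface. World frame = base frame: x ahead of the robot, y to its left, z up, the work surface at z = 0. Lengths are in m, angles in rad, forces in N, time in s.
With the tool pointing down it reaches from about 0.4 to 0.75 m from the base axis. Payload 19.5 kg.
Tool frame: the origin (TCP) lies midway between the tips of the shut fingers; the grasp point (between the pads) lies 19 mm behind it; z points along the fingers, y is the line along which they close (so a half turn about z gives the same grasp; the last joint's range is limited). The gripper opens to 85 mm and grips with 20 to 120 N. Pads are 22 mm wide; open, the fingers measure 114 mm over their backs; the gripper's body (76 mm by 85 mm) begins 54 mm behind the grasp point. The pads swing forward as they close: fully open they stand 13 mm farther back than shut.
Start: joints at [-1.334, 0.707, -0.028, 1.485, 0.022, 0.951, -0.075], TCP at [0.158, 0.553, 0.231] pointing down, gripper open.
Joint ranges: [-2.71, 2.71], [-0.32, 2.16], [-1.57, 1.52], [0, 2.45], [-1.46, 4.6], [0, 2.02], [-2.83, 2.83]. Speed limits (rad/s): [1.89, 1.89, 2.57, 2.57, 3.01, 3.01, 3.01].

### API

Orientations are given as a unit quaternion [w, x, y, z].
In Python, from station import env gives the robot as it stands.
- The arm moves only by the tool send_rows, never from a script. Its argument "rows" is a list of rows, each an object of numbers: "tx", "ty", "tz": the shift along the tool's x, y, z in cm; "wx", "wy", "wz": the turn, a rotation vector about the tool's x, y, z in rad; "jaw": the opening, from 0 (shut) to 1 (fully open). A call has 1 to 20 rows; each row shifts and turns the commanded pose from where the row before left it, along the tool's axes as they then stand; what a row does not reach is not made up. A row lasts 1/8 s, in which the tool goes at most 62.5 mm and 10.7 degrees, less where a joint would pass 70% of its speed; a pose out of reach is approached as far as the arm can. A call is refused whole if a number of a shift passes 6.25 or a number of a turn 0.188, either way. A call with a gripper value outside its range is refused whole. The fingers move at their own pace and stop on an object; "squeeze" is the grip in N (left out, the last holds). Time passes only in rows, so rows that do not move let the fingers close. It gives the time, the measured TCP pose, the force, the opening and the grip force at its end, in the units of the state.
- env.get_obs(): the state, without advancing time (a new reading comes with each control period).
- env.camera(name): name is "scene" or "top"; returns a dict with "image" (420x560x3 uint8, red, green, blue), "z_map" (420x560 float32, m along the optical axis (not along the pixel's ray), 0 where there is no reading), "intrinsics" (3x3 intrinsics, pixels), "distortion" ([k1, k2, p1, p2, k3] as OpenCV has them; the pictures are not rectified), "R" (3x3) and "t" (3): a world point X has camera coordinates R X + t. Camera axes: x right, y down, z forward; pixel columns grow to the right and rows downward; lengths in m; the calibration is good to about 2 mm. A picture is of the moment at which its call begins.
- env.finish_job(): hands the job in; it is judged then, once.
The state is a dict: "t": time; "q": joint angles; "qvel": joint speeds; "joint_efforts": joint torques, N m; "position": TCP position; "tool_rot": TCP orientation; "contact_force": force on the tool from outside, world axes, zero at the start; "wrist_torque": the same for the moment, N m; "grip_width": opening from 0.0 (shut) to 1.0 (fully open); "finger_force": force on a finger pad.
Only numpy, scipy, OpenCV 4.12 (cv2) and the standard library are available. Lean on these libraries where they do the work, as an engineer would, in place of code of your own. Each camera call takes 0.05 s, during which the arm holds its last target. There are 200 camera calls.

## Working session

There is one attempt and no reset: what is moved stays moved. The work goes in short steps, Python scripts to look and compute and a tool call to move; the robot and the scene stay as the last step left them, time stands still between calls to the robot, and variables do not carry over. Pictures are saved under pics/ and viewed, at most 10 in all, crops included, and the job is handed in when it is done.

Besides the shell and the picture viewer there is one more tool, called after "Emit:" as name([rows], argument=value, ...), one row to a line, values as JSON. send_rows: Moves the arm, as the interface text tells. Its arguments: {"type":"object","properties":{"rows":{"type":"array"},"squeeze":{"type":"number"}},"required":["rows"]}

```bash
mkdir -p pics; cat > h.py <<'E'
import numpy as np, cv2
from station import env
def world(c):
    h,w=c["z_map"].shape
    u,v=np.meshgrid(np.arange(w),np.arange(h))
    p=cv2.undistortPoints(np.stack([u,v],-1).reshape(-1,1,2).astype(np.float64),c["intrinsics"],np.array(c["distortion"])).reshape(h,w,2)
    z=c["z_map"]
    P=np.dstack([p[...,0]*z,p[...,1]*z,z])
    W=(P-np.array(c["t"]))@np.array(c["R"])
    W[z==0]=np.nan
    return W
E
python3 - <<'E'
from h import *
for n in("scene","top"):
    c=env.camera(n); cv2.imwrite(f"pics/{n}0.png",c["image"][...,::-1]); np.savez(f"{n}0.npz",**{k:np.array(v) for k,v in c.items()})
    print(n,-np.array(c["R"]).T@c["t"], c["intrinsics"][0])
print(env.get_obs())
E
```

```text
scene [ 0.97743591 -0.584758    0.62651863] [464.97067749   0.         280.65641585]
top [0.53447795 0.01472678 1.06387376] [516.1676481    0.         286.89386682]
{'t': 0.1, 'q': array([-1.33371836,  0.70702747, -0.02764343,  1.48492628,  0.02199517,
        0.95088518, -0.07550339]), 'qvel': array([ 1.07908578e-03, -2.11852531e-03, -3.67083699e-04, -3.22816274e-05,
       -1.03474626e-03,  1.89015411e-04, -8.29842213e-04]), 'joint_efforts': array([ 1.95661036e-03, -8.84280968e+01,  1.23617861e+00, -2.36454749e+01,
        1.69632729e-02,  4.99456830e-03,  3.15985130e-05]), 'position': array([0.15815344, 0.55259252, 0.23088771]), 'tool_rot': array([-6.26184199e-05,  1.38931742e-01,  9.90301847e-01, -4.68087427e-04]), 'contact_force': array([-0.94872664, -0.15538872, -0.8401783 ]), 'wrist_torque': array([0.04615943, 0.00553456, 0.0136266 ]), 'finger_force': 0.0, 'grip_width': 0.9995224930074695}
```

View pics/top0.png

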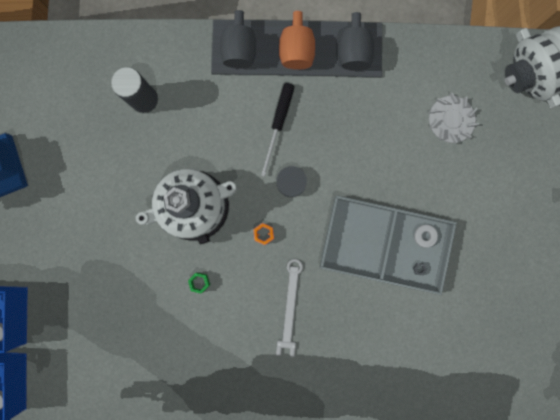

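View pics/scene0.png

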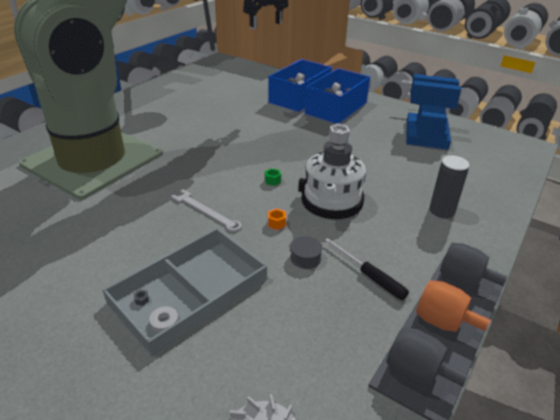

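The top view shows the alternator at about (187,204) with the nut at (177,201). The tray is at (390,245), and its empty compartment is the left one, at (365,240). The orange and green look-alikes are at (263,234) and (199,283).

```bash
python3 - <<'E'
from h import *
for n,roi in(("top",(160,225,140,215)),("scene",(115,170,310,370))):
    c=dict(np.load(n+"0.npz")); W=world(c)
    r0,r1,c0,c1=roi
    S=W[r0:r1,c0:c1]; m=(S[...,2]>0.168)&(S[...,2]<.21)
    P=S[m]; print(n,len(P),P.min(0),P.max(0),np.median(P,0)); print(np.histogram(P[:,2],bins=np.arange(.166,.2,.002)))
    t=(S[...,2]>np.percentile(P[:,2],60)-.004)
    pts=S[t][:,:2].astype(np.float32)
    (cx,cy),r=cv2.minEnclosingCircle(pts); print("circ",cx,cy,r)
    # hex support width by angle
    for a in range(0,60,5):
        pr=[pts@np.array([np.cos(np.radians(a+k)),np.sin(np.radians(a+k))]) for k in(0,60,120)]
        print(a,[round(float(np.ptp(p))*1000,1) for p in pr],end=';')
    print()
    if n=="top":
        big=cv2.resize(c["image"][165:245,140:220],None,fx=7,fy=7,interpolation=cv2.INTER_CUBIC)
        cv2.imwrite("pics/nutc.png",big[...,::-1])
# tray rim
c=dict(np.load("top0.npz")); W=world(c)
m=((W[...,2]>.026)&(W[...,2]<.045)); m[:190]=0;m[300:]=0;m[:,:315]=0;m[:,465:]=0
p=W[m][:,:2].astype(np.float32); print(cv2.minAreaRect(p),cv2.boxPoints(cv2.minAreaRect(p)))
print("floor",W[240,362],W[215,362], "alt top", [W[r,cc] for r,cc in((188,232),(218,142))])
E
```

```text
top 408 [0.57531375 0.18656775 0.16809991] [0.61489163 0.22802265 0.18840759] [0.59487852 0.20725294 0.18119734]
(array([ 0, 31, 23, 36, 31, 33, 26, 50, 93, 67, 16,  2,  0,  0,  0,  0]), array([0.166, 0.168, 0.17 , 0.172, 0.174, 0.176, 0.178, 0.18 , 0.182,
       0.184, 0.186, 0.188, 0.19 , 0.192, 0.194, 0.196, 0.198]))
circ 0.5952526330947876 0.20729520916938782 0.02157493121922016
0 [39.6, 41.5, 41.6];5 [40.1, 42.3, 42.0];10 [40.5, 42.8, 42.0];15 [40.6, 42.9, 41.8];20 [40.4, 42.8, 41.2];25 [39.8, 42.3, 40.3];30 [39.0, 41.5, 39.1];35 [37.9, 40.5, 37.7];40 [37.3, 39.3, 36.6];45 [38.3, 39.6, 36.9];50 [39.7, 40.1, 38.0];55 [40.8, 41.0, 38.9];
scene 282 [0.57385685 0.18441456 0.16800709] [0.61738705 0.22766304 0.18854677] [0.59888437 0.19733126 0.18130476]
(array([ 0, 19, 16, 19, 19, 17, 32, 35, 35, 43, 46,  1,  0,  0,  0,  0]), array([0.166, 0.168, 0.17 , 0.172, 0.174, 0.176, 0.178, 0.18 , 0.182,
       0.184, 0.186, 0.188, 0.19 , 0.192, 0.194, 0.196, 0.198]))
circ 0.5971944332122803 0.20649248361587524 0.021991940215229988
0 [40.5, 42.8, 43.0];5 [40.9, 43.2, 42.7];10 [41.2, 43.2, 42.0];15 [41.2, 43.2, 41.1];20 [41.1, 43.3, 39.8];25 [40.6, 43.2, 38.6];30 [39.9, 42.7, 38.1];35 [39.0, 42.6, 37.8];40 [38.2, 42.5, 38.3];45 [39.8, 42.3, 39.2];50 [41.1, 42.6, 39.7];55 [42.2, 43.0, 40.1];
((0.5216559767723083, -0.1894954890012741), (0.25259867310523987, 0.15159963071346283), 78.45135498046875) [[ 0.42210564 -0.2980628 ]
 [ 0.5706361  -0.328413  ]
 [ 0.6212063  -0.08092818]
 [ 0.47267586 -0.05057797]]
floor [ 0.53040929 -0.1392504   0.0044078 ] [ 0.58193426 -0.13904377  0.0018196 ] alt top [array([0.62394051, 0.11945058, 0.10170582]), array([0.56503757, 0.29020685, 0.0942433 ])]
```

View pics/nutc.png

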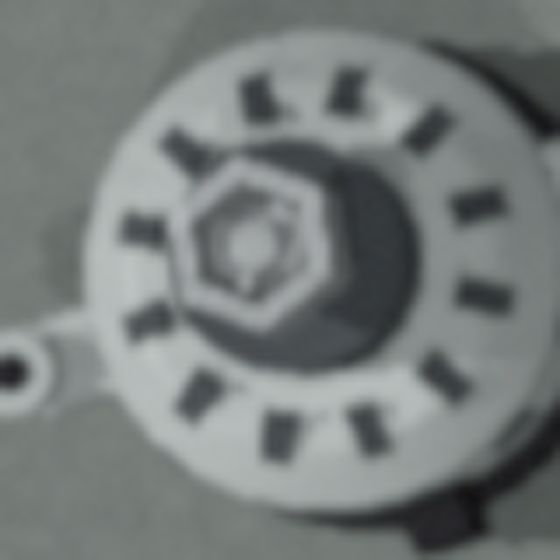

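The crop shows the hexagon with a corner at about (250,157) and its centre at (258,242). The flats face about 40° modulo 60°, and the nut is near (0.596, 0.207) with its top at about z 0.186. I'll move above it.

Emit:
send_rows([
  {"tx": -3.69, "ty": -1.51, "jaw": 1},
  {"tx": -3.69, "ty": -1.51},
  {"tx": -3.69, "ty": -1.51},
  {"tx": -3.69, "ty": -1.51},
  {"tx": -3.69, "ty": -1.51},
  {"tx": -3.69, "ty": -1.51},
  {"tx": -3.69, "ty": -1.51},
  {"tx": -3.69, "ty": -1.51},
  {"tx": -3.69, "ty": -1.51},
  {"tx": -3.69, "ty": -1.51},
  {"tx": -3.69, "ty": -1.51},
  {"tx": -3.69, "ty": -1.51},
  {"tx": -3.69, "ty": -1.51},
  {"tx": -3.69, "ty": -1.51},
  {"wz": -0.113},
  {"wz": -0.113},
  {"wz": -0.113},
  {"wz": -0.113},
  {"tx": 0},
  {"tx": 0},
])

```text
invalid input
```

```bash
cat >> h.py <<'E'
from scipy.spatial.transform import Rotation as Rn
def st(target=None):
    o=env.get_obs(); w,x,y,z=o["tool_rot"]; M=Rn.from_quat([x,y,z,w]).as_matrix()
    print("t%.1f"%o["t"],"pos",o["position"].round(4),"yang %.1f"%np.degrees(np.arctan2(M[1,1],M[0,1])),"tilt %.2f"%np.degrees(np.arccos(-M[2,2])),"q7 %.2f"%o["q"][6],"F",o["contact_force"].round(1),"Ftool",(M.T@o["contact_force"]).round(1),"Tz %.2f"%o["wrist_torque"][2],"grip",round(o["grip_width"],3),round(float(o["finger_force"]),1))
    if target is not None: print("cm in tool:",(M.T@(np.array(target)-o["position"])*100).round(2))
E
python3 - <<'E'
from h import *
st([.596,.207,.231])
for n,roi in(("top",(150,250,120,240)),("scene",(70,190,260,420))):
    c=env.camera(n); r0,r1,c0,c1=roi
    cv2.imwrite(f"pics/{n}1.png",cv2.resize(c["image"][r0:r1,c0:c1],None,fx=4,fy=4,interpolation=cv2.INTER_CUBIC)[...,::-1])
E
```

```text
t0.1 pos [0.1582 0.5526 0.2309] yang 74.0 tilt 0.05 q7 -0.08 F [-0.9 -0.2 -0.8] Ftool [ 0.9 -0.4  0.8] Tz 0.01 grip 1.0 0.0
cm in tool: [-5.160e+01 -2.118e+01  1.000e-02]
```

View pics/scene1.png

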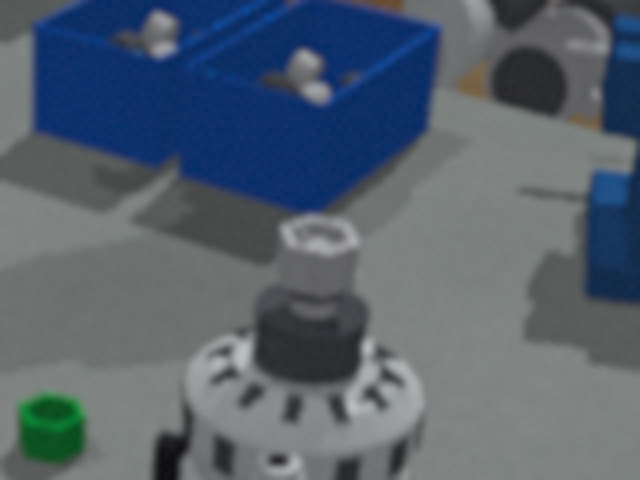

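The move was refused, so this picture still shows the nut alone, with its top at crop (320,235). I'll try again with every key given.

Emit:
send_rows([
  {"tx": -3.69, "ty": -1.51, "tz": 0, "wx": 0, "wy": 0, "wz": 0, "jaw": 1},
  {"tx": -3.69, "ty": -1.51, "tz": 0, "wx": 0, "wy": 0, "wz": 0, "jaw": 1},
], squeeze=30)

```text
t: 0.45
position: [0.2215, 0.5027, 0.2311]
tool_rot: [0.0, 0.139, 0.99, -0.0]
contact_force: [0.4, -0.2, 0.2]
grip_width: 1.001
finger_force: 0.0
```

Emit:
send_rows([
  {"tx": -3.69, "ty": -1.51, "tz": 0, "wx": 0, "wy": 0, "wz": 0, "jaw": 1},
  {"tx": -3.69, "ty": -1.51, "tz": 0, "wx": 0, "wy": 0, "wz": 0, "jaw": 1},
  {"tx": -3.69, "ty": -1.51, "tz": 0, "wx": 0, "wy": 0, "wz": 0, "jaw": 1},
  {"tx": -3.69, "ty": -1.51, "tz": 0, "wx": 0, "wy": 0, "wz": 0, "jaw": 1},
  {"tx": -3.69, "ty": -1.51, "tz": 0, "wx": 0, "wy": 0, "wz": 0, "jaw": 1},
  {"tx": -3.69, "ty": -1.51, "tz": 0, "wx": 0, "wy": 0, "wz": 0, "jaw": 1},
  {"tx": -3.69, "ty": -1.51, "tz": 0, "wx": 0, "wy": 0, "wz": 0, "jaw": 1},
  {"tx": -3.69, "ty": -1.51, "tz": 0, "wx": 0, "wy": 0, "wz": 0, "jaw": 1},
  {"tx": -3.69, "ty": -1.51, "tz": 0, "wx": 0, "wy": 0, "wz": 0, "jaw": 1},
  {"tx": -3.69, "ty": -1.51, "tz": 0, "wx": 0, "wy": 0, "wz": 0, "jaw": 1},
  {"tx": -3.69, "ty": -1.51, "tz": 0, "wx": 0, "wy": 0, "wz": 0, "jaw": 1},
  {"tx": -3.69, "ty": -1.51, "tz": 0, "wx": 0, "wy": 0, "wz": 0, "jaw": 1},
  {"tx": 0, "ty": 0, "tz": 0, "wx": 0, "wy": 0, "wz": -0.113, "jaw": 1},
  {"tx": 0, "ty": 0, "tz": 0, "wx": 0, "wy": 0, "wz": -0.113, "jaw": 1},
  {"tx": 0, "ty": 0, "tz": 0, "wx": 0, "wy": 0, "wz": -0.113, "jaw": 1},
  {"tx": 0, "ty": 0, "tz": 0, "wx": 0, "wy": 0, "wz": -0.113, "jaw": 1},
  {"tx": 0, "ty": 0, "tz": 0, "wx": 0, "wy": 0, "wz": 0, "jaw": 1},
  {"tx": 0, "ty": 0, "tz": 0, "wx": 0, "wy": 0, "wz": 0, "jaw": 1},
], squeeze=30)

```text
t: 2.7
position: [0.5967, 0.2073, 0.2312]
tool_rot: [-0.0, -0.085, 0.996, -0.0]
contact_force: [1.4, 0.8, 0.5]
grip_width: 1.0
finger_force: 0.0
```

```bash
python3 - <<'E'
from h import *
st([.596,.207,.150])
for n,roi in(("scene",(70,190,260,420)),):
    c=env.camera(n); r0,r1,c0,c1=roi
    cv2.imwrite(f"pics/{n}2.png",cv2.resize(c["image"][r0:r1,c0:c1],None,fx=4,fy=4,interpolation=cv2.INTER_CUBIC)[...,::-1])
E
```

```text
t2.7 pos [0.5967 0.2073 0.2312] yang 99.8 tilt 0.02 q7 1.21 F [1.4 0.8 0.5] Ftool [-1.6  0.6 -0.5] Tz -0.02 grip 1.0 0.0
cm in tool: [ 0.07 -0.02  8.12]
```

Emit:
send_rows([
  {"tx": 0.07, "ty": 0, "tz": 1.35, "wx": 0, "wy": 0, "wz": 0, "jaw": 1},
  {"tx": 0, "ty": 0, "tz": 1.35, "wx": 0, "wy": 0, "wz": 0, "jaw": 1},
  {"tx": 0, "ty": 0, "tz": 1.35, "wx": 0, "wy": 0, "wz": 0, "jaw": 1},
  {"tx": 0, "ty": 0, "tz": 1.35, "wx": 0, "wy": 0, "wz": 0, "jaw": 1},
  {"tx": 0, "ty": 0, "tz": 1.35, "wx": 0, "wy": 0, "wz": 0, "jaw": 1},
  {"tx": 0, "ty": 0, "tz": 1.35, "wx": 0, "wy": 0, "wz": 0, "jaw": 1},
  {"tx": 0, "ty": 0, "tz": 0, "wx": 0, "wy": 0, "wz": 0, "jaw": 0.6},
  {"tx": 0, "ty": 0, "tz": 0, "wx": 0, "wy": 0, "wz": 0, "jaw": 0.6},
], squeeze=20)

```text
t: 3.75
position: [0.5962, 0.2073, 0.1506]
tool_rot: [0.0, -0.086, 0.996, 0.0]
contact_force: [0.4, 0.6, -0.1]
grip_width: 0.608
finger_force: 0.0
```

```bash
python3 - <<'E'
from h import *
st([.596,.207,.150])
ims=[]
for n,(r0,r1,c0,c1) in(("scene",(90,190,290,400)),("top",(150,250,120,230))):
    c=env.camera(n)
    ims.append(cv2.resize(c["image"][r0:r1,c0:c1],(396,360),interpolation=cv2.INTER_CUBIC)[...,::-1])
cv2.imwrite(f"pics/both3.png",np.hstack(ims))
E
```

```text
t3.8 pos [0.5962 0.2073 0.1506] yang 99.9 tilt 0.03 q7 1.18 F [ 0.4  0.6 -0.1] Ftool [-0.5  0.5  0.1] Tz -0.00 grip 0.608 0.0
cm in tool: [ 0.02 -0.03  0.06]
```

View pics/both3.png

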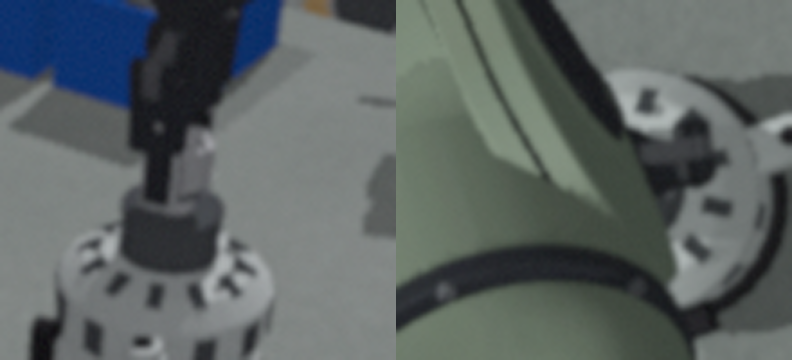

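The left crop shows the fingers straddling the nut just above the pulley, with no contact. I'll close gently and read the side force.

Emit:
send_rows([
  {"tx": 0, "ty": 0, "tz": 0, "wx": 0, "wy": 0, "wz": 0, "jaw": 0.5},
  {"tx": 0, "ty": 0, "tz": 0, "wx": 0, "wy": 0, "wz": 0, "jaw": 0.4},
  {"tx": 0, "ty": 0, "tz": 0, "wx": 0, "wy": 0, "wz": 0, "jaw": 0.4},
  {"tx": 0, "ty": 0, "tz": 0, "wx": 0, "wy": 0, "wz": 0, "jaw": 0.4},
], squeeze=20)

```text
t: 4.35
position: [0.5962, 0.2073, 0.1505]
tool_rot: [0.0, -0.086, 0.996, 0.0]
contact_force: [0.6, -0.2, 5.3]
grip_width: 0.442
finger_force: 27.1
```

```bash
python3 -c "
from h import *
st()"
```

```text
t4.3 pos [0.5962 0.2073 0.1505] yang 99.9 tilt 0.03 q7 1.18 F [ 0.6 -0.2  5.3] Ftool [-0.6 -0.3 -5.3] Tz -0.03 grip 0.442 27.1
```

Emit:
send_rows([
  {"tx": 0, "ty": 0, "tz": 0, "wx": 0, "wy": 0, "wz": 0, "jaw": 0.35},
  {"tx": 0, "ty": 0, "tz": 0, "wx": 0, "wy": 0, "wz": 0, "jaw": 0.35},
  {"tx": 0, "ty": 0, "tz": -0.02, "wx": 0, "wy": 0, "wz": 0.06, "jaw": 0.35},
  {"tx": 0, "ty": 0, "tz": -0.02, "wx": 0, "wy": 0, "wz": 0.06, "jaw": 0.35},
  {"tx": 0, "ty": 0, "tz": -0.02, "wx": 0, "wy": 0, "wz": 0.06, "jaw": 0.35},
  {"tx": 0, "ty": 0, "tz": 0, "wx": 0, "wy": 0, "wz": 0, "jaw": 0.35},
], squeeze=60)

```text
t: 5.1
position: [0.5961, 0.2074, 0.1511]
tool_rot: [0.0, 0.003, 1.0, 0.0]
contact_force: [-0.3, -0.3, 4.9]
grip_width: 0.437
finger_force: 62.8
```

```bash
python3 -c "
from h import *
st()"
```

```text
t5.1 pos [0.5961 0.2074 0.1511] yang 89.6 tilt 0.03 q7 1.04 F [-0.3 -0.3  4.9] Ftool [ 0.3 -0.3 -4.9] Tz -0.08 grip 0.437 62.8
```

Emit:
send_rows([
  {"tx": 0, "ty": 0, "tz": -0.026, "wx": 0, "wy": 0, "wz": 0.08, "jaw": 0.35},
  {"tx": 0, "ty": 0, "tz": -0.026, "wx": 0, "wy": 0, "wz": 0.08, "jaw": 0.35},
  {"tx": 0, "ty": 0, "tz": -0.026, "wx": 0, "wy": 0, "wz": 0.08, "jaw": 0.35},
  {"tx": 0, "ty": 0, "tz": -0.026, "wx": 0, "wy": 0, "wz": 0.08, "jaw": 0.35},
  {"tx": 0, "ty": 0, "tz": -0.026, "wx": 0, "wy": 0, "wz": 0.08, "jaw": 0.35},
  {"tx": 0, "ty": 0, "tz": -0.026, "wx": 0, "wy": 0, "wz": 0.08, "jaw": 0.35},
  {"tx": 0, "ty": 0, "tz": -0.026, "wx": 0, "wy": 0, "wz": 0.08, "jaw": 0.35},
  {"tx": 0, "ty": 0, "tz": -0.026, "wx": 0, "wy": 0, "wz": 0.08, "jaw": 0.35},
])

```text
t: 6.1
position: [0.5961, 0.2073, 0.1531]
tool_rot: [0.0, 0.318, 0.948, 0.0]
contact_force: [0.0, 0.7, 4.3]
grip_width: 0.436
finger_force: 62.7
```

```bash
python3 -c "
from h import *
st()"
```

```text
t6.1 pos [0.5961 0.2073 0.1531] yang 52.9 tilt 0.02 q7 0.55 F [0.  0.7 4.3] Ftool [ 0.4  0.6 -4.3] Tz 0.09 grip 0.436 62.7
```

Emit:
send_rows([
  {"tx": 0, "ty": 0, "tz": -0.026, "wx": 0, "wy": 0, "wz": 0.08, "jaw": 0.35},
  {"tx": 0, "ty": 0, "tz": -0.026, "wx": 0, "wy": 0, "wz": 0.08, "jaw": 0.35},
  {"tx": 0, "ty": 0, "tz": -0.026, "wx": 0, "wy": 0, "wz": 0.08, "jaw": 0.35},
  {"tx": 0, "ty": 0, "tz": -0.026, "wx": 0, "wy": 0, "wz": 0.08, "jaw": 0.35},
  {"tx": 0, "ty": 0, "tz": -0.026, "wx": 0, "wy": 0, "wz": 0.08, "jaw": 0.35},
  {"tx": 0, "ty": 0, "tz": -0.026, "wx": 0, "wy": 0, "wz": 0.08, "jaw": 0.35},
  {"tx": 0, "ty": 0, "tz": -0.026, "wx": 0, "wy": 0, "wz": 0.08, "jaw": 0.35},
  {"tx": 0, "ty": 0, "tz": -0.026, "wx": 0, "wy": 0, "wz": 0.08, "jaw": 0.35},
  {"tx": 0, "ty": 0, "tz": -0.026, "wx": 0, "wy": 0, "wz": 0.08, "jaw": 0.35},
  {"tx": 0, "ty": 0, "tz": -0.026, "wx": 0, "wy": 0, "wz": 0.08, "jaw": 0.35},
  {"tx": 0, "ty": 0, "tz": -0.026, "wx": 0, "wy": 0, "wz": 0.08, "jaw": 0.35},
  {"tx": 0, "ty": 0, "tz": 0, "wx": 0, "wy": 0, "wz": 0, "jaw": 0.35},
])

```text
t: 7.6
position: [0.5959, 0.2074, 0.1557]
tool_rot: [-0.0, 0.691, 0.723, -0.0]
contact_force: [-0.4, 0.8, 2.3]
grip_width: 0.436
finger_force: 62.6
```

```bash
python3 -c "
from h import *
st()"
```

```text
t7.6 pos [0.5959 0.2074 0.1557] yang 2.6 tilt 0.02 q7 -0.13 F [-0.4  0.8  2.3] Ftool [ 0.8 -0.3 -2.3] Tz -0.00 grip 0.436 62.6
```

Emit:
send_rows([
  {"tx": 0, "ty": 0, "tz": -0.026, "wx": 0, "wy": 0, "wz": 0.08, "jaw": 0.35},
  {"tx": 0, "ty": 0, "tz": -0.026, "wx": 0, "wy": 0, "wz": 0.08, "jaw": 0.35},
  {"tx": 0, "ty": 0, "tz": -0.026, "wx": 0, "wy": 0, "wz": 0.08, "jaw": 0.35},
  {"tx": 0, "ty": 0, "tz": -0.03, "wx": 0, "wy": 0, "wz": 0, "jaw": 0.35},
  {"tx": 0, "ty": 0, "tz": 0, "wx": 0, "wy": 0, "wz": 0, "jaw": 0.35},
])

```text
t: 8.22
position: [0.5959, 0.2073, 0.1566]
tool_rot: [-0.0, 0.772, 0.636, -0.0]
contact_force: [1.5, 2.1, -3.6]
grip_width: 0.44
finger_force: 61.9
```

```bash
python3 -c "
from h import *
st()"
```

```text
t8.2 pos [0.5959 0.2073 0.1566] yang -11.1 tilt 0.03 q7 -0.32 F [ 1.5  2.1 -3.6] Ftool [2.3 1.1 3.6] Tz -0.03 grip 0.44 61.9
```

Emit:
send_rows([
  {"tx": 0, "ty": 0, "tz": -0.025, "wx": 0, "wy": 0, "wz": 0.08, "jaw": 0.35},
  {"tx": 0, "ty": 0, "tz": -0.025, "wx": 0, "wy": 0, "wz": 0.08, "jaw": 0.35},
  {"tx": 0, "ty": 0, "tz": -0.025, "wx": 0, "wy": 0, "wz": 0.08, "jaw": 0.35},
  {"tx": 0, "ty": 0, "tz": 0, "wx": 0, "wy": 0, "wz": 0, "jaw": 0.35},
])

```text
t: 8.72
position: [0.5958, 0.2073, 0.1573]
tool_rot: [-0.0, 0.843, 0.538, -0.0]
contact_force: [-0.0, 1.7, -6.0]
grip_width: 0.444
finger_force: 61.6
```

```bash
python3 -c "
from h import *
st()"
```

```text
t8.7 pos [0.5958 0.2073 0.1573] yang -24.9 tilt 0.05 q7 -0.51 F [-0.   1.7 -6. ] Ftool [ 1.5 -0.7  6. ] Tz 0.06 grip 0.444 61.6
```

Emit:
send_rows([
  {"tx": 0, "ty": 0, "tz": -0.01, "wx": 0, "wy": 0, "wz": 0.08, "jaw": 0.35},
  {"tx": 0, "ty": 0, "tz": -0.02, "wx": 0, "wy": 0, "wz": 0.08, "jaw": 0.35},
  {"tx": 0, "ty": 0, "tz": -0.025, "wx": 0, "wy": 0, "wz": 0.08, "jaw": 0.35},
  {"tx": 0, "ty": 0, "tz": 0, "wx": 0, "wy": 0, "wz": 0, "jaw": 0.35},
], squeeze=80)

```text
t: 9.22
position: [0.596, 0.2072, 0.1581]
tool_rot: [0.0, 0.901, 0.434, -0.0]
contact_force: [0.6, 0.7, -4.3]
grip_width: 0.428
finger_force: 82.5
```

```bash
python3 -c "
from h import *
st()"
```

```text
t9.2 pos [0.596  0.2072 0.1581] yang -38.6 tilt 0.01 q7 -0.70 F [ 0.6  0.7 -4.3] Ftool [0.9 0.  4.3] Tz 0.01 grip 0.428 82.5
```

Emit:
send_rows([
  {"tx": 0, "ty": 0, "tz": -0.025, "wx": 0, "wy": 0, "wz": 0.08, "jaw": 0.35},
  {"tx": 0, "ty": 0, "tz": -0.025, "wx": 0, "wy": 0, "wz": 0.08, "jaw": 0.35},
  {"tx": 0, "ty": 0, "tz": -0.025, "wx": 0, "wy": 0, "wz": 0.08, "jaw": 0.35},
  {"tx": 0, "ty": 0, "tz": 0, "wx": 0, "wy": 0, "wz": 0, "jaw": 0.35},
])

```text
t: 9.72
position: [0.5961, 0.2073, 0.1589]
tool_rot: [0.0, 0.946, 0.323, 0.0]
contact_force: [3.1, 0.9, -4.6]
grip_width: 0.431
finger_force: 82.5
```

```bash
python3 -c "
from h import *
st()"
```

```text
t9.7 pos [0.5961 0.2073 0.1589] yang -52.3 tilt 0.01 q7 -0.89 F [ 3.1  0.9 -4.6] Ftool [3.  1.2 4.6] Tz 0.02 grip 0.431 82.5
```

Emit:
send_rows([
  {"tx": 0, "ty": 0, "tz": -0.025, "wx": 0, "wy": 0, "wz": 0.08, "jaw": 0.35},
  {"tx": 0, "ty": 0, "tz": -0.025, "wx": 0, "wy": 0, "wz": 0.08, "jaw": 0.35},
  {"tx": 0, "ty": 0, "tz": -0.025, "wx": 0, "wy": 0, "wz": 0.08, "jaw": 0.35},
  {"tx": 0, "ty": 0, "tz": 0, "wx": 0, "wy": 0, "wz": 0, "jaw": 0.35},
])

```text
t: 10.22
position: [0.5962, 0.2072, 0.1597]
tool_rot: [0.0, 0.978, 0.208, 0.0]
contact_force: [3.9, 3.1, -5.0]
grip_width: 0.435
finger_force: 82.4
```

```bash
python3 -c "
from h import *
st()"
```

```text
t10.2 pos [0.5962 0.2072 0.1597] yang -66.0 tilt 0.03 q7 -1.08 F [ 3.9  3.1 -5. ] Ftool [ 4.9 -1.3  5. ] Tz -0.01 grip 0.435 82.4
```

Emit:
send_rows([
  {"tx": 0.02, "ty": 0, "tz": -0.025, "wx": 0, "wy": 0, "wz": 0.08, "jaw": 0.35},
  {"tx": 0, "ty": 0, "tz": -0.025, "wx": 0, "wy": 0, "wz": 0.08, "jaw": 0.35},
  {"tx": 0, "ty": 0, "tz": 0, "wx": 0, "wy": 0, "wz": 0, "jaw": 0.35},
], squeeze=90)

```text
t: 10.6
position: [0.5963, 0.2071, 0.1602]
tool_rot: [0.0, 0.992, 0.129, 0.0]
contact_force: [3.2, -0.1, -4.3]
grip_width: 0.434
finger_force: 90.5
```

```bash
python3 -c "
from h import *
st()"
```

```text
t10.6 pos [0.5963 0.2071 0.1602] yang -75.2 tilt 0.03 q7 -1.21 F [ 3.2 -0.1 -4.3] Ftool [3.1 0.9 4.3] Tz 0.01 grip 0.434 90.5
```

Emit:
send_rows([
  {"tx": 0.02, "ty": 0, "tz": -0.025, "wx": 0, "wy": 0, "wz": 0.08, "jaw": 0.35},
  {"tx": 0, "ty": 0, "tz": -0.025, "wx": 0, "wy": 0, "wz": 0.08, "jaw": 0.35},
  {"tx": 0, "ty": 0, "tz": -0.03, "wx": 0, "wy": 0, "wz": 0, "jaw": 0.35},
  {"tx": 0, "ty": 0, "tz": 0, "wx": 0, "wy": 0, "wz": 0, "jaw": 0.35},
])

```text
t: 11.1
position: [0.5963, 0.2071, 0.161]
tool_rot: [0.0, 0.999, 0.049, -0.0]
contact_force: [1.7, -1.0, -2.2]
grip_width: 0.429
finger_force: 90.7
```

```bash
python3 -c "
from h import *
st()"
```

```text
t11.1 pos [0.5963 0.2071 0.161 ] yang -84.4 tilt 0.02 q7 -1.34 F [ 1.7 -1.  -2.2] Ftool [1.6 1.2 2.2] Tz -0.01 grip 0.429 90.7
```

The pull force dropped to about 2 N at 3.22 rad, although I lifted 0.3 mm more, so the nut is probably free. I'll pull gently to check.

Emit:
send_rows([
  {"tx": 0, "ty": 0, "tz": -0.03, "wx": 0, "wy": 0, "wz": 0, "jaw": 0.35},
  {"tx": 0, "ty": 0, "tz": -0.03, "wx": 0, "wy": 0, "wz": 0, "jaw": 0.35},
  {"tx": 0, "ty": 0, "tz": 0, "wx": 0, "wy": 0, "wz": 0, "jaw": 0.35},
])

```text
t: 11.48
position: [0.5965, 0.2073, 0.1617]
tool_rot: [0.0, 0.999, 0.048, 0.0]
contact_force: [2.4, -1.5, -1.4]
grip_width: 0.433
finger_force: 90.7
```

```bash
python3 -c "
from h import *
st()"
```

```text
t11.5 pos [0.5965 0.2073 0.1617] yang -84.5 tilt 0.01 q7 -1.35 F [ 2.4 -1.5 -1.4] Ftool [2.2 1.7 1.4] Tz -0.03 grip 0.433 90.7
```

It's free: the remaining 1.4 N is just the nut's weight. I'll lift slowly.

Emit:
send_rows([
  {"tx": 0, "ty": 0, "tz": -0.06, "wx": 0, "wy": 0, "wz": 0, "jaw": 0.35},
  {"tx": 0, "ty": 0, "tz": -0.1, "wx": 0, "wy": 0, "wz": 0, "jaw": 0.35},
  {"tx": 0, "ty": 0, "tz": -0.1, "wx": 0, "wy": 0, "wz": 0, "jaw": 0.35},
  {"tx": 0, "ty": 0, "tz": -0.1, "wx": 0, "wy": 0, "wz": 0, "jaw": 0.35},
])

```text
t: 11.98
position: [0.5962, 0.2076, 0.1653]
tool_rot: [-0.0, 0.999, 0.047, -0.0]
contact_force: [-0.4, -0.7, -0.7]
grip_width: 0.441
finger_force: 90.7
```

```bash
python3 -c "
from h import *
st()"
```

```text
t12.0 pos [0.5962 0.2076 0.1653] yang -84.6 tilt 0.03 q7 -1.35 F [-0.4 -0.7 -0.7] Ftool [-0.4  0.7  0.7] Tz 0.02 grip 0.441 90.7
```

Emit:
send_rows([
  {"tx": 0, "ty": 0, "tz": -0.2, "wx": 0, "wy": 0, "wz": 0, "jaw": 0.35},
  {"tx": 0, "ty": 0, "tz": -0.3, "wx": 0, "wy": 0, "wz": 0, "jaw": 0.35},
  {"tx": 0, "ty": 0, "tz": -0.3, "wx": 0, "wy": 0, "wz": 0, "jaw": 0.35},
  {"tx": 0, "ty": 0, "tz": -0.4, "wx": 0, "wy": 0, "wz": 0, "jaw": 0.35},
  {"tx": 0, "ty": 0, "tz": -0.5, "wx": 0, "wy": 0, "wz": 0, "jaw": 0.35},
  {"tx": 0, "ty": 0, "tz": -0.6, "wx": 0, "wy": 0, "wz": 0, "jaw": 0.35},
  {"tx": 0, "ty": 0, "tz": -0.6, "wx": 0, "wy": 0, "wz": 0, "jaw": 0.35},
  {"tx": 0, "ty": 0, "tz": -0.6, "wx": 0, "wy": 0, "wz": 0, "jaw": 0.35},
  {"tx": 0, "ty": 0, "tz": -0.6, "wx": 0, "wy": 0, "wz": 0, "jaw": 0.35},
  {"tx": 0, "ty": 0, "tz": -0.6, "wx": 0, "wy": 0, "wz": 0, "jaw": 0.35},
  {"tx": 0, "ty": 0, "tz": -0.6, "wx": 0, "wy": 0, "wz": 0, "jaw": 0.35},
  {"tx": 0, "ty": 0, "tz": -0.6, "wx": 0, "wy": 0, "wz": 0, "jaw": 0.35},
  {"tx": 0, "ty": 0, "tz": -0.3, "wx": 0, "wy": 0, "wz": 0, "jaw": 0.35},
  {"tx": 0, "ty": 0, "tz": 0, "wx": 0, "wy": 0, "wz": 0, "jaw": 0.35},
])

```text
t: 13.72
position: [0.5964, 0.2074, 0.2273]
tool_rot: [0.0, 0.999, 0.047, 0.0]
contact_force: [-0.6, -1.1, -1.8]
grip_width: 0.432
finger_force: 90.7
```

```bash
python3 - <<'E'
from h import *
# tray rect centre & long axis from boxPoints (stored earlier)
B=np.array([[0.42210564,-0.2980628],[0.5706361,-0.328413],[0.6212063,-0.08092818],[0.47267586,-0.05057797]])
c=B.mean(0); d=(B[3]-B[0]); d/=np.linalg.norm(d)
e=c+d*.0615
print(c,e,"long axis deg",np.degrees(np.arctan2(d[1],d[0])))
st([e[0],e[1],.23])
c=env.camera("scene"); cv2.imwrite("pics/s4.png",cv2.resize(c["image"][50:200,240:440],None,fx=3,fy=3,interpolation=cv2.INTER_CUBIC)[...,::-1])
E
```

```text
[ 0.52165597 -0.18949549] [ 0.53396827 -0.12924055] long axis deg 78.45135309457703
t13.7 pos [0.5964 0.2074 0.2273] yang -84.6 tilt 0.01 q7 -1.40 F [-0.6 -1.1 -1.8] Ftool [-0.7  1.1  1.8] Tz 0.02 grip 0.432 90.7
cm in tool: [-9.4  32.92 -0.27]
```

View pics/s4.png

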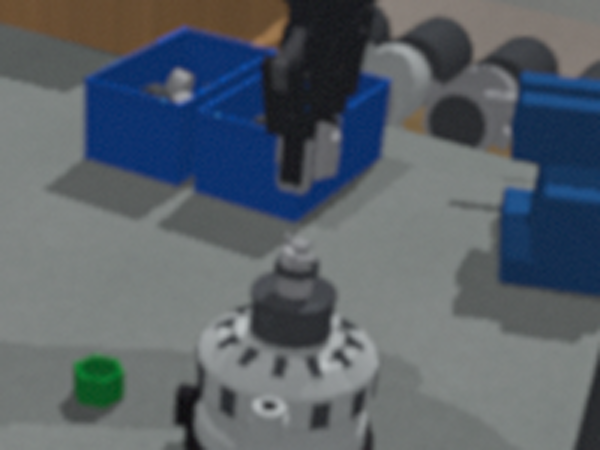

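The nut is held at crop (320,155) and the shaft end is bare. I'll carry it to the tray.

Emit:
send_rows([
  {"tx": -0.33, "ty": 1.18, "tz": 0, "wx": 0, "wy": 0, "wz": 0, "jaw": 0.35},
  {"tx": -0.67, "ty": 2.35, "tz": 0, "wx": 0, "wy": 0, "wz": 0, "jaw": 0.35},
  {"tx": -0.67, "ty": 2.35, "tz": 0, "wx": 0, "wy": 0, "wz": 0, "jaw": 0.35},
  {"tx": -0.67, "ty": 2.35, "tz": 0, "wx": 0, "wy": 0, "wz": 0, "jaw": 0.35},
  {"tx": -0.67, "ty": 2.35, "tz": 0, "wx": 0, "wy": 0, "wz": 0, "jaw": 0.35},
  {"tx": -0.67, "ty": 2.35, "tz": 0, "wx": 0, "wy": 0, "wz": 0, "jaw": 0.35},
  {"tx": -0.67, "ty": 2.35, "tz": 0, "wx": 0, "wy": 0, "wz": 0, "jaw": 0.35},
  {"tx": -0.67, "ty": 2.35, "tz": 0, "wx": 0, "wy": 0, "wz": 0, "jaw": 0.35},
  {"tx": -0.67, "ty": 2.35, "tz": 0, "wx": 0, "wy": 0, "wz": 0, "jaw": 0.35},
  {"tx": -0.67, "ty": 2.35, "tz": 0, "wx": 0, "wy": 0, "wz": 0, "jaw": 0.35},
  {"tx": -0.67, "ty": 2.35, "tz": 0, "wx": 0, "wy": 0, "wz": 0, "jaw": 0.35},
  {"tx": -0.67, "ty": 2.35, "tz": 0, "wx": 0, "wy": 0, "wz": 0, "jaw": 0.35},
  {"tx": -0.67, "ty": 2.35, "tz": 0, "wx": 0, "wy": 0, "wz": 0, "jaw": 0.35},
  {"tx": -0.67, "ty": 2.35, "tz": 0, "wx": 0, "wy": 0, "wz": 0, "jaw": 0.35},
  {"tx": -0.33, "ty": 1.18, "tz": 0, "wx": 0, "wy": 0, "wz": 0, "jaw": 0.35},
  {"tx": 0, "ty": 0, "tz": 0, "wx": 0, "wy": 0, "wz": 0, "jaw": 0.35},
])

```text
t: 15.78
position: [0.534, -0.1296, 0.2273]
tool_rot: [0.0, 0.999, 0.047, -0.0]
contact_force: [0.3, 0.2, -1.2]
grip_width: 0.43
finger_force: 90.8
```

```bash
python3 -c "
from h import *
st([.534,-.1292,.012])"
```

```text
t15.8 pos [ 0.534  -0.1296  0.2273] yang -84.6 tilt 0.01 q7 -0.79 F [ 0.3  0.2 -1.2] Ftool [ 0.3 -0.2  1.2] Tz -0.00 grip 0.43 90.8
cm in tool: [ 1.000e-02 -4.000e-02  2.153e+01]
```

Descending 21 cm, slowing at the end.

Emit:
send_rows([
  {"tx": 0, "ty": 0, "tz": 1.0, "wx": 0, "wy": 0, "wz": 0, "jaw": 0.35},
  {"tx": 0, "ty": 0, "tz": 1.8, "wx": 0, "wy": 0, "wz": 0, "jaw": 0.35},
  {"tx": 0, "ty": 0, "tz": 1.8, "wx": 0, "wy": 0, "wz": 0, "jaw": 0.35},
  {"tx": 0, "ty": 0, "tz": 1.8, "wx": 0, "wy": 0, "wz": 0, "jaw": 0.35},
  {"tx": 0, "ty": 0, "tz": 1.8, "wx": 0, "wy": 0, "wz": 0, "jaw": 0.35},
  {"tx": 0, "ty": 0, "tz": 1.8, "wx": 0, "wy": 0, "wz": 0, "jaw": 0.35},
  {"tx": 0, "ty": 0, "tz": 1.8, "wx": 0, "wy": 0, "wz": 0, "jaw": 0.35},
  {"tx": 0, "ty": 0, "tz": 1.8, "wx": 0, "wy": 0, "wz": 0, "jaw": 0.35},
  {"tx": 0, "ty": 0, "tz": 1.8, "wx": 0, "wy": 0, "wz": 0, "jaw": 0.35},
  {"tx": 0, "ty": 0, "tz": 1.8, "wx": 0, "wy": 0, "wz": 0, "jaw": 0.35},
  {"tx": 0, "ty": 0, "tz": 1.5, "wx": 0, "wy": 0, "wz": 0, "jaw": 0.35},
  {"tx": 0, "ty": 0, "tz": 1.0, "wx": 0, "wy": 0, "wz": 0, "jaw": 0.35},
  {"tx": 0, "ty": 0, "tz": 0.8, "wx": 0, "wy": 0, "wz": 0, "jaw": 0.35},
  {"tx": 0, "ty": 0, "tz": 0.6, "wx": 0, "wy": 0, "wz": 0, "jaw": 0.35},
  {"tx": 0, "ty": 0, "tz": 0.3, "wx": 0, "wy": 0, "wz": 0, "jaw": 0.35},
  {"tx": 0, "ty": 0, "tz": 0, "wx": 0, "wy": 0, "wz": 0, "jaw": 0.35},
])

```text
t: 17.77
position: [0.5343, -0.1292, 0.0133]
tool_rot: [0.0, 0.999, 0.047, 0.0]
contact_force: [0.5, 0.4, -2.0]
grip_width: 0.433
finger_force: 90.8
```

```bash
python3 - <<'E'
from h import *
st([.534,-.1292,.002])
c=env.camera("scene"); cv2.imwrite("pics/s5.png",cv2.resize(c["image"][210:350,90:290],None,fx=4,fy=4,interpolation=cv2.INTER_CUBIC)[...,::-1])
E
```

```text
t17.8 pos [ 0.5343 -0.1292  0.0133] yang -84.6 tilt 0.01 q7 -0.58 F [ 0.5  0.4 -2. ] Ftool [ 0.5 -0.3  2. ] Tz -0.02 grip 0.433 90.8
cm in tool: [-0.03 -0.    1.13]
```

View pics/s5.png

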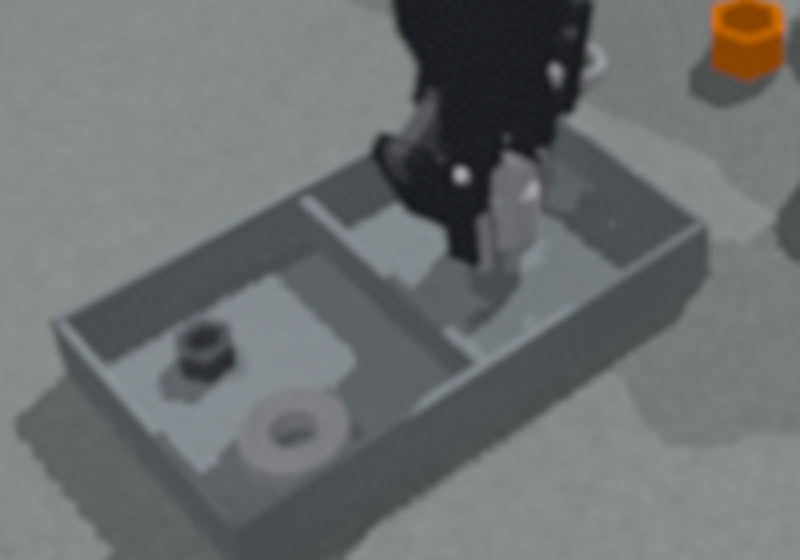

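The nut, at crop (515,205), hangs above the middle of the empty compartment, and the tips reach a little below it. I'll step down 1 mm at a time and watch the force.

Emit:
send_rows([
  {"tx": 0, "ty": 0, "tz": 0.2, "wx": 0, "wy": 0, "wz": 0, "jaw": 0.35},
  {"tx": 0, "ty": 0, "tz": 0.2, "wx": 0, "wy": 0, "wz": 0, "jaw": 0.35},
  {"tx": 0, "ty": 0, "tz": 0.2, "wx": 0, "wy": 0, "wz": 0, "jaw": 0.35},
  {"tx": 0, "ty": 0, "tz": 0.1, "wx": 0, "wy": 0, "wz": 0, "jaw": 0.35},
  {"tx": 0, "ty": 0, "tz": 0, "wx": 0, "wy": 0, "wz": 0, "jaw": 0.35},
])

```text
t: 18.45
position: [0.5342, -0.1292, 0.0062]
tool_rot: [0.0, 0.999, 0.047, -0.0]
contact_force: [0.1, -0.2, -0.5]
grip_width: 0.434
finger_force: 90.8
```

Emit:
send_rows([
  {"tx": 0, "ty": 0, "tz": 0.1, "wx": 0, "wy": 0, "wz": 0, "jaw": 0.35},
  {"tx": 0, "ty": 0, "tz": 0.05, "wx": 0, "wy": 0, "wz": 0, "jaw": 0.35},
  {"tx": 0, "ty": 0, "tz": 0, "wx": 0, "wy": 0, "wz": 0, "jaw": 0.35},
])

```text
t: 18.82
position: [0.5342, -0.1291, 0.0047]
tool_rot: [0.0, 0.999, 0.047, -0.0]
contact_force: [-0.4, -0.8, -1.8]
grip_width: 0.435
finger_force: 90.8
```

Emit:
send_rows([
  {"tx": 0, "ty": 0, "tz": 0.05, "wx": 0, "wy": 0, "wz": 0, "jaw": 0.35},
  {"tx": 0, "ty": 0, "tz": 0.05, "wx": 0, "wy": 0, "wz": 0, "jaw": 0.35},
  {"tx": 0, "ty": 0, "tz": 0.05, "wx": 0, "wy": 0, "wz": 0, "jaw": 0.35},
  {"tx": 0, "ty": 0, "tz": 0, "wx": 0, "wy": 0, "wz": 0, "jaw": 0.35},
])

```text
t: 19.32
position: [0.5343, -0.1292, 0.004]
tool_rot: [-0.0, 0.999, 0.047, 0.0]
contact_force: [-5.4, 1.5, 16.9]
grip_width: 0.433
finger_force: 101.7
```

Emit:
send_rows([
  {"tx": 0, "ty": 0, "tz": 0.05, "wx": 0, "wy": 0, "wz": 0, "jaw": 0.35},
  {"tx": 0, "ty": 0, "tz": 0.05, "wx": 0, "wy": 0, "wz": 0, "jaw": 0.35},
  {"tx": 0, "ty": 0, "tz": 0, "wx": 0, "wy": 0, "wz": 0, "jaw": 0.35},
])

```text
t: 19.7
position: [0.5343, -0.1292, 0.0039]
tool_rot: [-0.0, 0.999, 0.047, 0.001]
contact_force: [-10.4, 4.8, 39.0]
grip_width: 0.431
finger_force: 113.7
```

The tips touched the floor at z ≈ 0.004. I'll back off and then release in small steps.

Emit:
send_rows([
  {"tx": 0, "ty": 0, "tz": -0.2, "wx": 0, "wy": 0, "wz": 0, "jaw": 0.35},
  {"tx": 0, "ty": 0, "tz": 0, "wx": 0, "wy": 0, "wz": 0, "jaw": 0.35},
  {"tx": 0, "ty": 0, "tz": 0, "wx": 0, "wy": 0, "wz": 0, "jaw": 0.35},
], squeeze=20)

```text
t: 20.08
position: [0.5343, -0.1291, 0.0041]
tool_rot: [0.0, 0.999, 0.047, -0.0]
contact_force: [0.0, 0.6, 0.1]
grip_width: 0.426
finger_force: 92.3
```

Emit:
send_rows([
  {"tx": 0, "ty": 0, "tz": 0, "wx": 0, "wy": 0, "wz": 0, "jaw": 0.46},
  {"tx": 0, "ty": 0, "tz": 0, "wx": 0, "wy": 0, "wz": 0, "jaw": 0.5},
  {"tx": 0, "ty": 0, "tz": 0, "wx": 0, "wy": 0, "wz": 0, "jaw": 0.55},
  {"tx": 0, "ty": 0, "tz": 0, "wx": 0, "wy": 0, "wz": 0, "jaw": 0.6},
  {"tx": 0, "ty": 0, "tz": 0, "wx": 0, "wy": 0, "wz": 0, "jaw": 0.65},
  {"tx": 0, "ty": 0, "tz": 0, "wx": 0, "wy": 0, "wz": 0, "jaw": 0.65},
])

```text
t: 20.82
position: [0.5342, -0.1291, 0.0042]
tool_rot: [0.0, 0.999, 0.047, -0.0]
contact_force: [0.3, 0.1, -0.1]
grip_width: 0.652
finger_force: 0.0
```

```bash
python3 - <<'E'
from h import *
st()
c=env.camera("scene"); cv2.imwrite("pics/s6.png",cv2.resize(c["image"][210:350,90:290],None,fx=4,fy=4,interpolation=cv2.INTER_CUBIC)[...,::-1])
E
```

```text
t20.8 pos [ 0.5342 -0.1291  0.0042] yang -84.6 tilt 0.01 q7 -0.57 F [ 0.3  0.1 -0.1] Ftool [ 0.3 -0.   0.1] Tz -0.01 grip 0.652 0.0
```

View pics/s6.png

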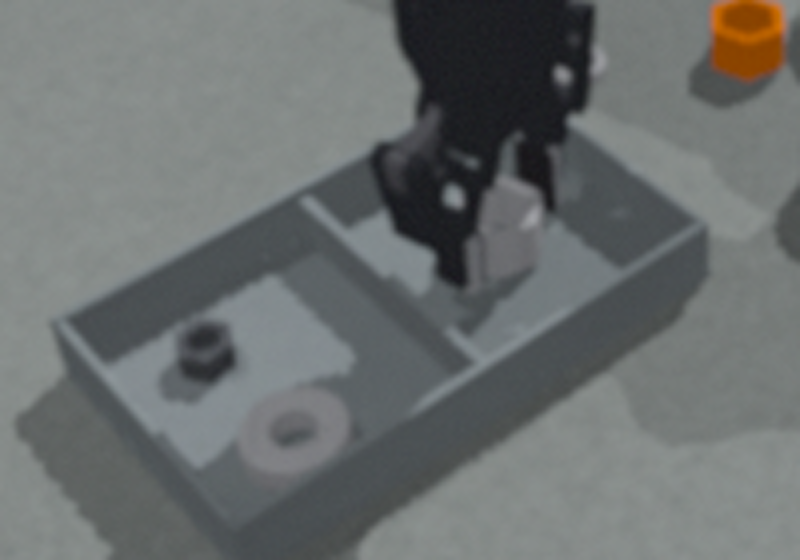

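The nut sits flat on the floor at crop (510,235) and is released. I'll rise straight up.

Emit:
send_rows([
  {"tx": 0, "ty": 0, "tz": -0.3, "wx": 0, "wy": 0, "wz": 0, "jaw": 0.68},
  {"tx": 0, "ty": 0, "tz": -0.6, "wx": 0, "wy": 0, "wz": 0, "jaw": 0.68},
  {"tx": 0, "ty": 0, "tz": -1.0, "wx": 0, "wy": 0, "wz": 0, "jaw": 0.68},
  {"tx": 0, "ty": 0, "tz": -1.5, "wx": 0, "wy": 0, "wz": 0, "jaw": 0.68},
  {"tx": 0, "ty": 0, "tz": -2, "wx": 0, "wy": 0, "wz": 0, "jaw": 0.68},
  {"tx": 0, "ty": 0, "tz": -2, "wx": 0, "wy": 0, "wz": 0, "jaw": 0.68},
  {"tx": 0, "ty": 0, "tz": -2, "wx": 0, "wy": 0, "wz": 0, "jaw": 0.68},
  {"tx": 0, "ty": 0, "tz": -2, "wx": 0, "wy": 0, "wz": 0, "jaw": 0.68},
  {"tx": 0, "ty": 0, "tz": -1, "wx": 0, "wy": 0, "wz": 0, "jaw": 0.68},
  {"tx": 0, "ty": 0, "tz": 0, "wx": 0, "wy": 0, "wz": 0, "jaw": 0.68},
  {"tx": 0, "ty": 0, "tz": 0, "wx": 0, "wy": 0, "wz": 0, "jaw": 0.68},
])

```text
t: 22.25
position: [0.534, -0.129, 0.1278]
tool_rot: [-0.0, 0.999, 0.047, -0.0]
contact_force: [0.0, -0.0, -0.4]
grip_width: 0.682
finger_force: 0.0
```

```bash
python3 - <<'E'
from h import *
st()
c=env.camera("scene"); cv2.imwrite("pics/s7.png",cv2.resize(c["image"][210:350,90:290],None,fx=4,fy=4,interpolation=cv2.INTER_CUBIC)[...,::-1])
W=world(c)
S=W[235:290,190:250]; m=(S[...,2]>.012)&(S[...,2]<.06)&(np.hypot(S[...,0]-.534,S[...,1]+.129)<.035)
print(S[m].min(0),S[m].max(0),np.percentile(S[m][:,2],95))
E
```

```text
t22.2 pos [ 0.534  -0.129   0.1278] yang -84.6 tilt 0.04 q7 -0.69 F [ 0.  -0.  -0.4] Ftool [0.  0.  0.4] Tz -0.04 grip 0.682 0.0
[ 0.51172388 -0.15084697  0.01201647] [ 0.55378257 -0.11015083  0.03491337] 0.03301272873851608
```

View pics/s7.png

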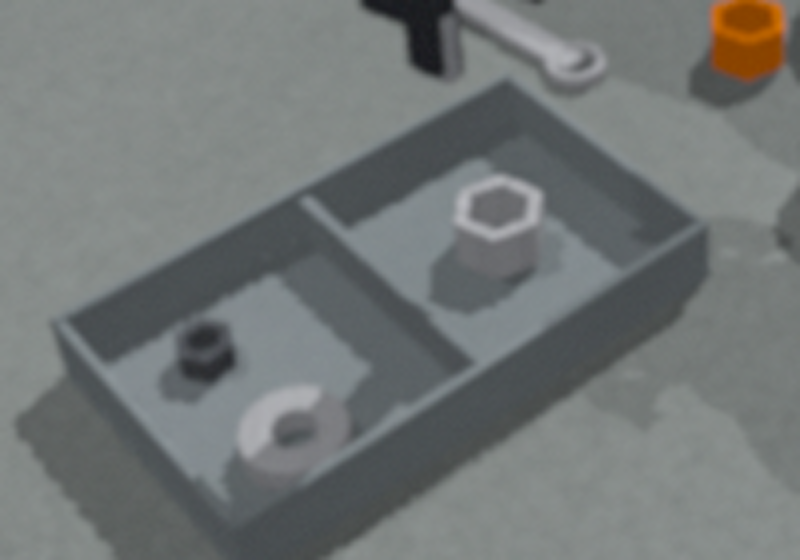

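The nut lies flat at crop (500,225), in the middle of the empty compartment, and the gripper is clear. I'll hand the job in.

```bash
python3 -c "
from h import *
print(env.finish_job())"
```

```text
the job is handed in; nothing more can be done
None
```

The nut came free after about 3.2 rad and was lifted off, and it now lies flat in the middle of the empty tray compartment; the job is handed in at about 22 s, but I got no verdict, and the fingertips pressed the tray floor with a reading of about 39–41 N during placing, right at the 40 N limit if that counts fingertips.

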